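# Clamp the plaster mould in the ratchet press

## Task

Load the plaster mould into the mould press from the front, lengthwise and fully home against the back stop, and let go of it while the platen is still up. Flip the ratchet's direction pawl over to lowering and swing the handle back and forth until the platen clamps the mould firmly; leave the pawl set to lowering and do not disturb the other things on the table.

Things in the scene. Friction and masses are not known exactly. Their poses are not given: they have to be found in the camera images.
- mould_center (a point): closed two-part plaster mould, an off-white block with a seam line round it, 130 (x) x 60 (y) x 50 (z) mm, about 0.3 to 0.5 kg, standing loose on the table with its 50 mm side upright and its seam level. This point is its centre, 25 mm above its underside. x along its length; both ends are alike
- press_home (a point): where the mould's centre belongs in the fixed mould press; base top 25 mm below, table 40 below. x points from the open front (only way in) to the back stop (face at x = 65, 24 high); y left, z up. Mould's length goes along x. Base 180 x 260. Posts 22 dia at x = 0, y = -98 and 98 carry a crosshead 45 (x) x 250 (y), underside 145 and top 173 mm above this point
- platen (a joint): platen travel, m, down positive; 0 as found: pressure plate's underside 45 mm above press_home, 20 above a loaded mould. Only the ratchet wheel moves it, 10 mm per rad. Pressure plate 76 (x) x 100 (y), stack 26 high, centred over press_home, hung on an 18 dia screw; sprung, 12 N per mm. At 0.020 it touches the mould, at 0.025 its springs are solid and the handle stops: firmly clamped
- press_axis (a point): point on the vertical screw axis, 230 mm above press_home; handle and ratchet wheel turn about it. Axes as press_home. The screw's end is 21 mm above this point with the platen at 0 and sinks with it.
- handle (a joint): ratchet handle angle about the screw axis, rad, clockwise from above positive, stops at -0.6 and 0.6. At 0 it points along press_home's +y; positive turns it towards +x. Stays where left (0.25 N m friction); driving the wheel takes 0.8 to 1 N m (6 N at the grip), up to 9 N as the springs load. 18 teeth, 0.35 rad each: up to one tooth is lost at each reversal, so make long strokes
- handle_grip (a point): on the upright round wooden grip at the handle's end, 160 mm from the screw axis; grip 26 dia, 70 tall, from 45 mm below this point to 25 above. y points outward along the handle, z up. The handle's flat bar, 30 wide, ends below it
- pawl (a joint): direction pawl angle on the handle, rad, clockwise from above positive. Negative (-0.2 to -0.42 as found): anticlockwise strokes drive the wheel and raise the platen. Positive (0.42): clockwise strokes (handle angle growing) lower it; the other stroke clicks back freely. An over-centre spring (about 1 N at the tab, tips over at 0) holds either side; resting on a tooth's top it reads about 0.2
- pawl_tab (a point): the pawl's upright steel thumb tab, 8 mm thick (across the handle) x 16 wide (along it), clear for 45 mm below its top; this point is on it 10 mm below the top. 43 mm out from the pawl's pivot, which lies on the handle's centre line 62 mm from the screw axis; swings 17 mm to either side and leans to the side towards which the wheel is driven
- jar: bystander, sizes in mm: clear screw-lid glaze jar, 68 dia x 85 tall, standing near one corner of the mould; origin: centre of its underside. Leave it where it is
- prop: bystander, sizes in mm: terracotta kiln prop, 110 x 34 x 34, lying beside the mould; origin: centre of its underside. Leave it where it is
- mug: bystander, sizes in mm: white mug, 80 dia x 88 tall, on the handle side of the press; origin: centre of its underside. Leave it where it is
- bottle: bystander, sizes in mm: white plastic bottle with a blue cap, 68 dia x 190 tall, behind the press; origin: centre of its underside. Leave it where it is
- bowl: bystander, sizes in mm: upturned terracotta bowl, 164 dia x 66 tall; origin: centre of its underside. Leave it where it is
- roller: bystander, sizes in mm: wooden rolling pin, 48 dia x 300 long, lying on the table along its x axis; origin: centre of its underside. Leave it where it is
- rib: bystander, sizes in mm: flat yellow rib, 110 x 50 x 8, lying on the table on the handle side of the press; origin: centre of its underside. Leave it where it is
Not all that is in view belongs to the job. What is shaped like the part that bears mould_center but red or yellow is not meant.

How it is judged (in metres and radians):
On the way, in this order (a step that is already met when the one before it is completed fails the run):
1. the mould stands home in the press and is let go, with the platen still clear of it (horizontal distance between mould_center and press_home below 0.012 m and angle between the x axis of mould_center and the x axis of press_home, either way round below 0.15 rad and angle between mould_center's own z axis and vertical below 0.08 rad and contact force between each of the fingers, platen and mould below 0.2 N and value of joint platen below 0.018 m), for 0.2 s.
2. the pawl is set to lowering and the platen bears on the mould (value of joint pawl above 0.05 rad and contact force between platen and mould above 10 N), for 0.1 s.
At the end, for the whole second after the job is handed in: The mould stands flat on the press's base at its place against the back stop (centre within 12 mm in plan, length within 0.15 rad of the press's), the platen clamps it with more than 10 N, the pawl is on the lowering side (above 0.05 rad), everything is at rest (all of step 2 and horizontal distance between mould_center and press_home below 0.012 m and angle between the x axis of mould_center and the x axis of press_home, either way round below 0.15 rad and angle between mould_center's own z axis and vertical below 0.08 rad and linear speed of mould below 0.02 m/s); the robot touches nothing.
It fails at once if another thing on the table is shifted by more than 30 mm or knocked over (distance of any of jar, prop, mug, bottle, bowl, roller, rib from where it was at the start of the episode above 0.03 m or angle between any of jar, prop, mug, bottle, bowl, roller, rib's own z axis and vertical above 0.5 rad).
It also fails if it takes over 72 s, if anything falls off the work surface, if the arm or the gripper's body presses on something with over 40 N, if the wrist force passes 120 N, or if a joint passes its speed limit or range.

## Robot

A 7-joint arm with a two-finger parallel gripper is mounted at the origin on the work surface. World frame = base frame: x ahead of the robot, y to its left, z up, the work surface at z = 0. Lengths are in mm, angles in rad, forces in N, time in s.
With the tool pointing down it reaches from about 400 to 850 mm from the base axis. Payload 10.4 kg.
Tool frame: the origin (TCP) lies midway between the tips of the shut fingers; the grasp point (between the pads) lies 19 mm behind it; z points along the fingers, y is the line along which they close (so a half turn about z gives the same grasp; the last joint's range is limited). The gripper opens to 87 mm and grips with 3 to 60 N. Pads are 19 mm wide; open, the fingers measure 117 mm over their backs; the gripper's body (75 mm by 190 mm) begins 51 mm behind the grasp point.
Start: joints at [-1.168, 0.332, -0.065, 1.46, 0.022, 1.35, -0.088], TCP at [258.146, 569.221, 222.576] pointing down, gripper open.
Joint ranges: [-2.6, 2.6], [-0.5, 2.12], [-1.47, 1.34], [0.16, 2.42], [-1.27, 4.41], [0.06, 2.06], [-2.6, 2.6]. Speed limits (rad/s): [2.22, 2.22, 2.79, 2.79, 3.14, 3.14, 3.14].

## Interface

Orientations are given as a unit quaternion [x, y, z, w].
In Python, from workcell import arm gives the robot as it stands.
- The arm moves only by the tool carry_out, never from a script. Its argument "plan" is a list of rows, each a list of 7 numbers: the shift along the tool's x, y, z normalised to -1 to 1, where 1 is 75 cm, then the turn, a rotation vector about the tool's x, y, z normalised to -1 to 1, where 1 is 60 degrees, then the opening, from 0 (shut) to 1 (fully open). A call has 1 to 12 rows; each row is the pose to reach, as a shift and turn from the pose commanded when the call began, along the tool's axes at that moment; what a row does not reach only later rows make up. A row lasts 1/12 s, in which the tool goes at most 41.7 mm and 7.16 degrees, less where a joint would pass 70% of its speed; a pose out of reach is approached as far as the arm can. A call with a number of a shift or a turn outside -1 to 1 is refused whole. A call with a gripper value outside its range is refused whole. The fingers move at their own pace and stop on an object; "squeeze" is the grip in N (left out, the last holds). Time passes only in rows, so rows that repeat a pose let the fingers close. It gives the time, the measured TCP pose, the force, the opening and the grip force at its end, in the units of the state.
- arm.sense(): the state, without advancing time (a new reading comes with each control period).
- arm.snapshot(name): name is "scene" or "top" or "wrist"; returns the picture (420x560x3 uint8, blue, green, red); there is no depth.
- arm.calibration(name): a dict with "fx", "fy", "cx", "cy" (pixels), "extrinsics" (4x4, takes a point from camera to world coordinates); the wrist camera has in their place "tool_from_camera" (4x4, takes a point from camera to tool coordinates, whose origin is the TCP and whose axes are the flange's). Camera axes: x right, y down, z forward; pixel columns grow to the right and rows downward; lengths in mm; the calibration is good to about 2 mm. The wrist camera is an equidistant fisheye: a pixel r from the principal point sees the ray r / f radians off the axis. A picture is of the moment at which its call begins: read the wrist's pose just before it. calibration takes no time and is no camera call.
- arm.finish_job(): hands the job in; it is judged then, once.
The state is a dict: "t": time; "q": joint angles; "joint_velocities": joint speeds; "joint_torque": joint torques, N m; "position": TCP position; "tool_rot": TCP orientation; "contact_force": force on the tool from outside, world axes, zero at the start; "moment": the same for the moment, N m; "gripper_width": opening from 0.0 (shut) to 1.0 (fully open); "grip_force": force on a finger pad.
Only numpy, scipy, OpenCV 4.12 (cv2) and the standard library are available. Lean on these libraries where they do the work, as an engineer would, in place of code of your own. Each camera call takes 0.05 s, during which the arm holds its last target. There are 200 camera calls.

## Working session

There is one attempt and no reset: what is moved stays moved. The work goes in short steps, Python scripts to look and compute and a tool call to move; the robot and the scene stay as the last step left them, time stands still between calls to the robot, and variables do not carry over. Pictures are saved under pics/ and viewed, at most 10 in all, crops included, and the job is handed in when it is done.

Besides the shell and the picture viewer there is one more tool, called by a JSON object that holds its "op" and its "data". carry_out: Moves the arm, as the interface text tells. Scaled input: -1 to 1 covers 75 cm each way for a shift and 60 degrees each way for a turn. Its arguments: {"type":"object","properties":{"plan":{"type":"array","items":{"type":"array","items":{"type":"number","minimum":-1,"maximum":1}}},"squeeze":{"type":"number"}},"required":["plan"]}

```bash
mkdir -p pics; ls
python3 - <<'E'
from workcell import arm
import cv2,numpy as np
np.set_printoptions(precision=4,suppress=True)
s=arm.sense();print({k:np.round(v,3) for k,v in s.items()})
for n in("scene","top"):
    cv2.imwrite(f"pics/{n}0.png",arm.snapshot(n))
for n in("scene","top","wrist"):
    c=arm.calibration(n)
    for k in c: print(k,c[k])
E
```

```text
pics
{'t': np.float64(0.0), 'q': array([-1.168,  0.333, -0.065,  1.461,  0.022,  1.35 , -0.088]), 'joint_velocities': array([ 0.001, -0.001,  0.   ,  0.001,  0.001,  0.   ,  0.   ]), 'joint_torque': array([ -0.   , -62.327,   0.024, -38.988,  -0.061,   0.04 ,   0.   ]), 'position': array([258.007, 568.831, 221.719]), 'tool_rot': array([ 0.211,  0.977, -0.001, -0.   ]), 'contact_force': array([-0.381, -0.413, -0.556]), 'moment': array([ 0.013, -0.011,  0.016]), 'grip_force': np.float64(0.0), 'gripper_width': np.float64(1.001)}
fx 407.1137026882394
fy 407.1137026882394
cx 276.98892638489053
cy 213.24610673358288
extrinsics [[   0.2028    0.8156   -0.5419 1075.597 ]
 [   0.9792   -0.1708    0.1093 -267.6717]
 [  -0.0034   -0.5528   -0.8333 1044.1029]
 [   0.        0.        0.        1.    ]]
fx 423.3628832529205
fy 423.3628832529205
cx 284.5968770994006
cy 206.367341520551
extrinsics [[  -0.0261   -0.992     0.1238  374.7232]
 [  -0.9996    0.027     0.005  -142.2283]
 [  -0.0083   -0.1236   -0.9923 1478.0366]
 [   0.        0.        0.        1.    ]]
fx 325.19226210127806
fy 325.19226210127806
cx 276.88993136186286
cy 211.1285751350532
tool_from_camera [[  -0.0002   -0.9705   -0.2412   64.8128]
 [   1.       -0.0002   -0.        0.0551]
 [  -0.       -0.2412    0.9705 -162.1506]
 [   0.        0.        0.        1.    ]]
```

View pics/scene0.png

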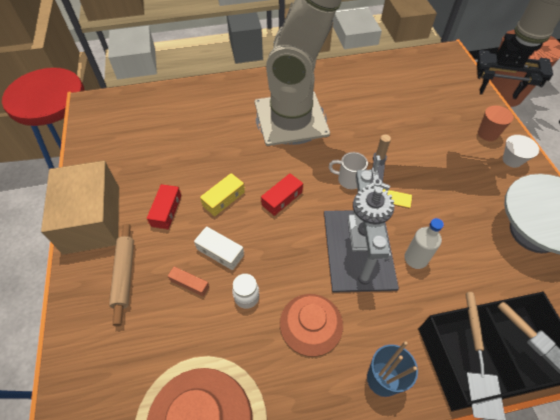

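View pics/top0.png

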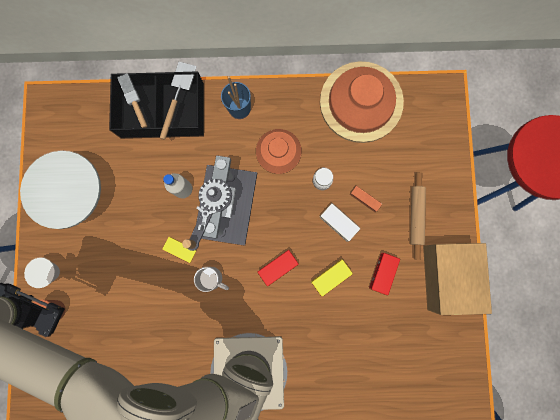

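The scene view shows the white mould at (219,248), the jar at (245,291), the prop at (188,281) and the press at (362,235). In the top view the mould is at (340,222), the press at (222,205) with its open front towards the right (-y), and the handle grip near (190,244).

```bash
cat > h.py <<'E'
from workcell import arm
import cv2,numpy as np
from scipy.spatial.transform import Rotation as R
np.set_printoptions(precision=2,suppress=True)
CAL={n:arm.calibration(n) for n in("scene","top","wrist")}
def ray(n,uv,pose=None):
    c=CAL[n];u=(uv[0]-c["cx"])/c["fx"];v=(uv[1]-c["cy"])/c["fy"]
    if n!="wrist": E=np.array(c["extrinsics"]);d=np.array([u,v,1])
    else:
        r=np.hypot(u,v);k=np.sin(r)/max(r,1e-9);d=np.array([u*k,v*k,np.cos(r)])
        T=np.eye(4);T[:3,:3]=R.from_quat(pose["tool_rot"]).as_matrix();T[:3,3]=pose["position"]
        E=T@np.array(c["tool_from_camera"])
    d=E[:3,:3]@d;return E[:3,3],d/np.linalg.norm(d)
def onz(n,uv,z,pose=None):
    o,d=ray(n,uv,pose);return o+d*(z-o[2])/d[2]
def tri(rays):
    A=sum(np.eye(3)-np.outer(d,d) for o,d in rays);b=sum((np.eye(3)-np.outer(d,d))@o for o,d in rays)
    p=np.linalg.solve(A,b);return p,[round(float(np.linalg.norm(np.cross(p-o,d))),1) for o,d in rays]
E
python3 - <<'E'
from h import *
t=cv2.imread("pics/top0.png");s=cv2.imread("pics/scene0.png")
cv2.imwrite("pics/topc.png",cv2.resize(t[145:275,150:300],None,fx=4.6,fy=4.6,interpolation=cv2.INTER_CUBIC)[:600])
cv2.imwrite("pics/scenec.png",cv2.resize(s[125:300,315:450],None,fx=3.4,fy=3.4,interpolation=cv2.INTER_CUBIC))
for n,im,box in(("top",t,(310,195,370,250)),("scene",s,(185,220,250,275))):
    x0,y0,x1,y1=box;c=im[y0:y1,x0:x1];hsv=cv2.cvtColor(c,cv2.COLOR_BGR2HSV)
    m=((hsv[...,1]<60)&(hsv[...,2]>110)).astype(np.uint8)
    cs=max(cv2.findContours(m,0,2)[0],key=cv2.contourArea)+np.array([x0,y0])
    print(n,cv2.approxPolyDP(cs,2,True)[:,0].tolist(),cv2.minAreaRect(cs))
    m2=((hsv[...,1]<60)&(hsv[...,2]>205)).astype(np.uint8)
    cs=max(cv2.findContours(m2,0,2)[0],key=cv2.contourArea)+np.array([x0,y0]);print("bright",cv2.boxPoints(cv2.minAreaRect(cs)).tolist())
    cv2.imwrite(f"pics/m_{n}.png",cv2.resize(c,None,fx=6,fy=6,interpolation=cv2.INTER_CUBIC))
a=cv2.imread("pics/m_top.png");b=cv2.imread("pics/m_scene.png");H=max(len(a),len(b))
cv2.imwrite("pics/m.png",np.hstack([cv2.copyMakeBorder(i,0,H-len(i),0,0,0) for i in(a,b)]))
E
```

```text
top [[331, 203], [320, 217], [343, 238], [349, 240], [359, 227]] ((339.550048828125, 222.1500244140625), (38.5172119140625, 19.023269653320312), 41.82017135620117)
bright [[320.2137756347656, 215.6344757080078], [331.4137878417969, 203.0344696044922], [359.7793273925781, 228.24827575683594], [348.5793151855469, 240.84828186035156]]
scene [[206, 227], [194, 241], [197, 248], [203, 252], [204, 249], [206, 254], [219, 262], [221, 259], [224, 265], [232, 269], [242, 256], [242, 247]] ((218.7646942138672, 247.058837890625), (49.048587799072266, 25.38178825378418), 30.963754653930664)
bright [[193.7305908203125, 241.17617797851562], [203.81350708007812, 223.89120483398438], [242.36273193359375, 246.37826538085938], [232.27981567382812, 263.6632385253906]]
```

View pics/topc.png

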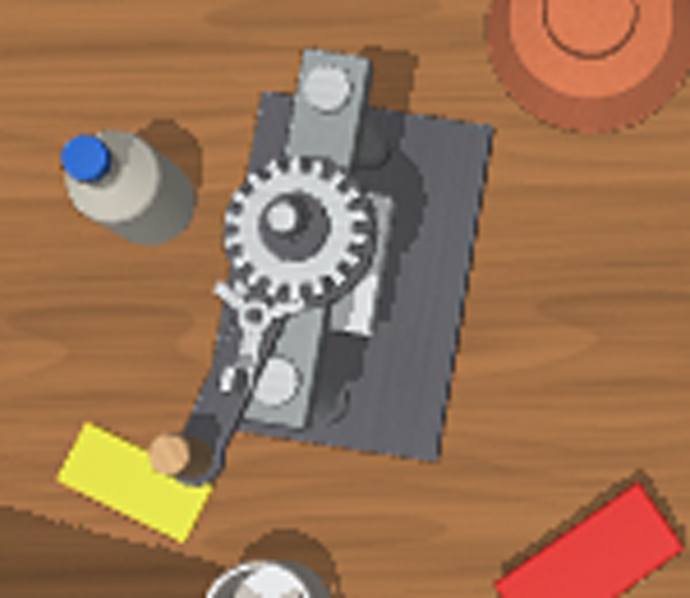

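View pics/scenec.png

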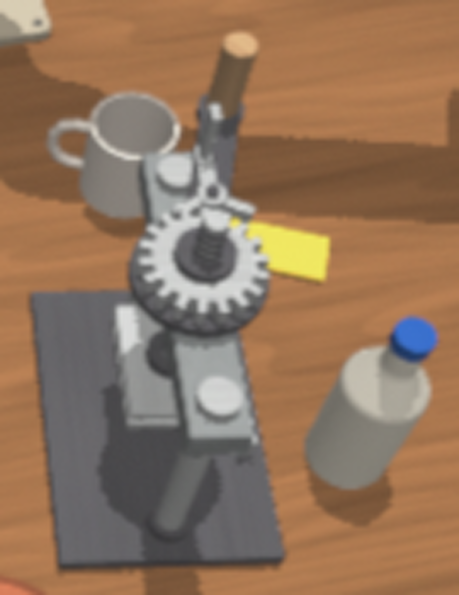

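View pics/m.png

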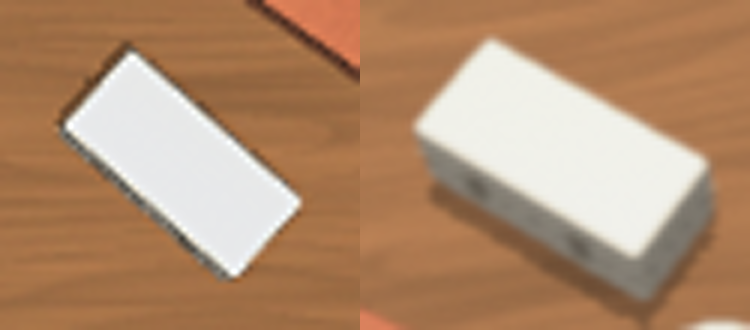

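The crops show the mould's top corners, the base corners ((265,93), (495,128), (438,460) in the top crop), the screw end, the wheel at (300,228), the grip top at (170,455) and the pawl tab near (235,378), which leans away from the front, i.e. to the raising side. I'll triangulate these now.

Run:
```python
from h import *
T=lambda p,f,o:[(p[0]+.5)/f-.5+o[0],(p[1]+.5)/f-.5+o[1]]
mt=[(130,50),(300,203),(236,278),(64,126)];ms=[(275,256),(54,128),(130,40),(348,160)]
P=[]
for a,b in zip(mt,ms):
    p,e=tri([ray("top",T(a,6,(310,195))),ray("scene",T(b,6,(185,220)))]);P.append(p);print("mould",p,e)
P=np.array(P);print("c",P.mean(0),"L",np.linalg.norm(P[0]-P[1]),np.linalg.norm(P[2]-P[3]),"W",np.linalg.norm(P[1]-P[2]),np.linalg.norm(P[0]-P[3]))
v=P[0]+P[3]-P[1]-P[2];print("yaw of x",np.degrees(np.arctan2(v[1],v[0])))
tc=lambda p:ray("top",T(p,4.6,(150,145)));sc=lambda p:ray("scene",T(p,3.4,(315,125)))
for n,a,b in(("base+x-y? front far",(495,128),(60,567)),("base front near",(438,460),(32,293)),("base back far",(265,93),(283,556)),
  ("griptop",(170,455),(240,44)),("screw end",(287,215),(215,220)),("pivot",(255,315),(212,190)),("tab?",(243,374),(213,110)),("cap far",(327,88),(218,397)),("cap near",(277,381),(176,170))):
    p,e=tri([tc(a),sc(b)]);print(n,p,e)
# wheel centre at 268+?
```

```text
mould [ 560.25 -293.5    51.53] [0.2, 0.2]
mould [ 471.27 -385.75   48.36] [0.3, 0.3]
mould [ 430.25 -346.7    48.8 ] [1.5, 1.5]
mould [ 518.12 -254.02   51.64] [0.7, 0.7]
c [ 494.97 -319.99   50.08] L 128.20845500196464 127.7476119518286 W 56.63594287346308 57.73380850873863
yaw of x 46.28187433557656
base+x-y? front far [681.72 -39.29  10.56] [2.1, 2.1]
base front near [428.53   7.    17.88] [1.6, 1.6]
base back far [712.07 134.94  18.77] [1.2, 1.2]
griptop [425.35 139.52 300.57] [0.8, 0.8]
screw end [571.21  69.41 294.95] [1.2, 1.2]
pivot [514.68  97.45 249.93] [0.5, 0.5]
tab? [474.87  99.86 291.95] [3.8, 3.8]
cap far [666.58  54.24 223.52] [0.1, 0.1]
cap near [474.2   88.05 226.34] [0.6, 0.6]
```

```bash
cat >> h.py <<'E'
HOME=np.array([571,70.8,40.]);PY=80.
px=np.array([np.cos(np.radians(PY)),np.sin(np.radians(PY)),0]);py=np.array([-px[1],px[0],0]);pz=np.array([0,0,1.])
def P(x,y,z): return HOME+x*px+y*py+z*pz
def rot(yaw,tilt):  # tool x at yaw (deg), z down, then tilted towards tool x
    a=np.radians(yaw);x=np.array([np.cos(a),np.sin(a),0]);z=np.array([0,0,-1.])
    return R.from_matrix(np.c_[x,np.cross(z,x),z])*R.from_euler("y",tilt,degrees=True)
def go(p,r=None,s=None):  # normalised row from the present pose
    s=s or arm.sense();r0=R.from_quat(s["tool_rot"]);r=r or r0
    return np.round(np.r_[r0.inv().apply(np.array(p)-s["position"])/750,(r0.inv()*r).as_rotvec(degrees=True)/60],4).tolist()
E
python3 - <<'E'
from h import *
for n,uv,z in(("jar",(323,178),85),("prop",(366,198),34),("prop a",(350,190),34),("prop b",(382,208),34),("mug",(208,279),88),("bowl",(278,147),66),("bottle cap",(168,180),190),("redbar",(278,267),50),("yellowbar",(332,277),50),("rib",(179,249),8)): print(n,onz("top",uv,z))
s=arm.sense();print("yaw",rot(155.7,0).as_quat())
print(go((450,100,420),rot(110,0)))
print(go((460,-200,400),rot(110,0)))
E
```

```text
jar [ 640.55 -265.91   85.  ]
prop [ 576.3 -415.6   34. ]
prop a [ 605.66 -361.9    34.  ]
prop b [ 540.2  -468.63   34.  ]
mug [317.54 119.48  88.  ]
bowl [ 756.16 -117.83   66.  ]
bottle cap [627.54 223.18 190.  ]
redbar [ 349.5 -107.6   50. ]
yellowbar [ 311.9  -286.43   50.  ]
rib [419.37 234.71   8.  ]
yaw [0.21 0.98 0.   0.  ]
[-0.4914, -0.464, -0.2636, -0.0011, 0.0005, 0.7601]
[-0.6687, -0.8227, -0.2365, -0.0011, 0.0005, 0.7601]
```

{"op": "carry_out", "data": {"plan": [[-0.49,-0.46,-0.265,0,0,0.76,1],[-0.49,-0.46,-0.265,0,0,0.76,1],[-0.49,-0.46,-0.265,0,0,0.76,1],[-0.49,-0.46,-0.265,0,0,0.76,1],[-0.49,-0.46,-0.265,0,0,0.76,1],[-0.49,-0.46,-0.265,0,0,0.76,1],[-0.49,-0.46,-0.265,0,0,0.76,1],[-0.49,-0.46,-0.265,0,0,0.76,1],[-0.49,-0.46,-0.265,0,0,0.76,1],[-0.49,-0.46,-0.265,0,0,0.76,1],[-0.49,-0.46,-0.265,0,0,0.76,1],[-0.67,-0.82,-0.24,0,0,0.76,1]], "squeeze": 60}}

```text
t: 1.1
position: [426.6, 132.4, 393.9]
tool_rot: [0.573, 0.819, 0.001, 0.001]
contact_force: [1.6, 0.0, -0.3]
gripper_width: 1.003
grip_force: 0.0
```

Run:
```python
from h import *
s=arm.sense();print(s["t"],s["position"],R.from_quat(s["tool_rot"]).as_euler("ZYX",True),s["q"])
print(go((440,-300,330),rot(60,0)),go((440,-300,330),rot(60,25)))
```

```text
1.1 [426.63 132.35 393.94] [110.01  -0.02 179.84] [-0.8  -0.13  0.35  1.6   0.04  1.66 -0.1 ]
[-0.5478, -0.1808, 0.0845, 0.0023, -0.0015, 0.8335] [-0.5478, -0.1808, 0.0845, -0.1795, 0.3882, 0.8204]
```

{"op": "carry_out", "data": {"plan": [[-0.55,-0.18,0.085,0,0,0.83,1],[-0.55,-0.18,0.085,0,0,0.83,1],[-0.55,-0.18,0.085,0,0,0.83,1],[-0.55,-0.18,0.085,0,0,0.83,1],[-0.55,-0.18,0.085,0,0,0.83,1],[-0.55,-0.18,0.085,0,0,0.83,1],[-0.55,-0.18,0.085,-0.18,0.39,0.82,1],[-0.55,-0.18,0.085,-0.18,0.39,0.82,1],[-0.55,-0.18,0.085,-0.18,0.39,0.82,1],[-0.55,-0.18,0.085,-0.18,0.39,0.82,1],[-0.55,-0.18,0.085,-0.18,0.39,0.82,1],[-0.55,-0.18,0.085,-0.18,0.39,0.82,1]]}}

```text
t: 2.1
position: [437.8, -305.1, 324.8]
tool_rot: [0.848, 0.485, 0.185, -0.109]
contact_force: [-0.6, 0.5, -0.9]
gripper_width: 0.999
grip_force: 0.0
```

Run:
```python
from h import *
s=arm.sense();print(s["t"],s["position"],s["q"])
r=R.from_quat(s["tool_rot"]);print(r.as_matrix())
M=np.array([495,-320,25.]);mx=np.array([np.cos(np.radians(46.3)),np.sin(np.radians(46.3)),0])
r2=rot(46.3,38);z=r2.as_matrix()[:,2]
g=M-40*mx+[0,0,8]
for d in(100,): print(go(g+19*z-d*z,r2),g+19*z-d*z)
```

```text
2.1 [ 437.81 -305.14  324.82] [-0.13  0.29  1.15  1.55 -0.64  1.68  0.49]
[[ 0.46  0.86  0.21]
 [ 0.78 -0.51  0.36]
 [ 0.42 -0.01 -0.91]]
[-0.2137, 0.0499, 0.2359, -0.1203, 0.2198, 0.1868] [ 432.91 -384.97   96.83]
```

{"op": "carry_out", "data": {"plan": [[-0.214,0.05,0.236,-0.12,0.22,0.187,1],[-0.214,0.05,0.236,-0.12,0.22,0.187,1],[-0.214,0.05,0.236,-0.12,0.22,0.187,1],[-0.214,0.05,0.236,-0.12,0.22,0.187,1],[-0.214,0.05,0.236,-0.12,0.22,0.187,1],[-0.214,0.05,0.236,-0.12,0.22,0.187,1],[-0.214,0.05,0.236,-0.12,0.22,0.187,1],[-0.214,0.05,0.236,-0.12,0.22,0.187,1],[-0.214,0.05,0.236,-0.12,0.22,0.187,1],[-0.214,0.05,0.236,-0.12,0.22,0.187,1],[-0.214,0.05,0.236,-0.12,0.22,0.187,1]]}}

```text
t: 3.02
position: [437.2, -380.1, 102.2]
tool_rot: [0.867, 0.376, 0.302, -0.128]
contact_force: [-0.2, 0.0, 0.6]
gripper_width: 0.999
grip_force: 0.0
```

Run:
```python
from h import *
s=arm.sense();print(s["t"],s["position"],s["q"])
im=arm.snapshot("wrist");cv2.imwrite("pics/w1.png",im)
r=R.from_quat(s["tool_rot"]);print(r.as_matrix())
M=np.array([495,-320,25.]);mx=np.array([np.cos(np.radians(46.3)),np.sin(np.radians(46.3)),0])
r2=rot(46.3,38);z=r2.as_matrix()[:,2]
g=M-40*mx+[0,0,8]
print(go(g+19*z,r2),g+19*z)
```

```text
3.0167 [ 437.21 -380.05  102.17] [ 0.31  0.67  0.94  1.74 -1.11  1.53  0.85]
[[ 0.54  0.73  0.43]
 [ 0.57 -0.68  0.45]
 [ 0.62  0.01 -0.79]]
[-0.0117, 0.0006, 0.1332, -0.0007, -0.0046, 0.0094] [ 475.45 -340.46   18.03]
```

View pics/w1.png

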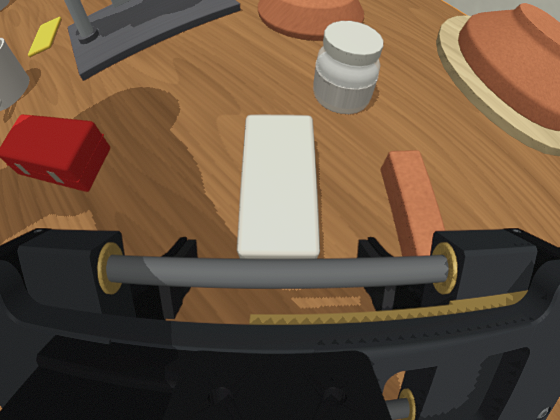

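The wrist view shows the mould at (280,185), lying straight between the open fingers, with the prop at (410,200) clear of the right finger. I'll go ahead and grasp.

{"op": "carry_out", "data": {"plan": [[-0.006,0,0.065,0,0,0.01,1],[-0.012,0,0.11,0,-0.005,0.01,1],[-0.012,0,0.133,0,-0.005,0.01,1],[-0.012,0,0.133,0,-0.005,0.01,1],[-0.012,0,0.133,0,-0.005,0.01,1],[-0.012,0,0.133,0,-0.005,0.01,0],[-0.012,0,0.133,0,-0.005,0.01,0],[-0.012,0,0.133,0,-0.005,0.01,0],[-0.012,0,0.133,0,-0.005,0.01,0],[-0.012,0,0.133,0,-0.005,0.01,0],[-0.012,0,0.133,0,-0.005,0.01,0]], "squeeze": 60}}

```text
t: 3.98
position: [474.1, -341.2, 16.6]
tool_rot: [0.87, 0.371, 0.299, -0.129]
contact_force: [-1.4, -1.8, 2.3]
gripper_width: 0.686
grip_force: 59.9
```

Run:
```python
from h import *
s=arm.sense();print(s["t"],s["position"],s["q"],s["gripper_width"],s["grip_force"],s["contact_force"])
print(R.from_quat(s["tool_rot"]).as_matrix())
p=s["position"];print(go(p+[0,0,100]))
r2=rot(80,38);z=r2.as_matrix()[:,2]
for x,h in((-150,100),(-125,12)): 
    g=P(x-40,0,8+h); print(g+19*z, go(g+19*z,r2))
```

```text
3.9833 [ 474.06 -341.15   16.58] [ 0.28  0.75  0.83  1.81 -1.21  1.38  0.89] 0.6863500834471523 59.929439700208604 [-1.37 -1.83  2.29]
[[ 0.55  0.72  0.42]
 [ 0.57 -0.69  0.44]
 [ 0.61 -0.   -0.79]]
[0.082, -0.0003, -0.1052, 0.0, 0.0, 0.0]
[ 540.04 -104.79  133.03] [0.3227, -0.155, 0.0551, 0.3449, 0.0004, -0.4455]
[544.38 -80.17  45.03] [0.2723, -0.1733, 0.1647, 0.3449, 0.0004, -0.4455]
```

{"op": "carry_out", "data": {"plan": [[0.02,0,-0.026,0,0,0,0],[0.05,0,-0.06,0,0,0,0],[0.082,0,-0.105,0,0,0,0],[0.11,-0.01,-0.1,0.03,0,-0.04,0],[0.15,-0.04,-0.07,0.09,0,-0.12,0],[0.19,-0.07,-0.04,0.15,0,-0.2,0],[0.23,-0.1,-0.01,0.21,0,-0.28,0],[0.27,-0.13,0.03,0.28,0,-0.36,0],[0.3,-0.145,0.045,0.32,0,-0.41,0],[0.323,-0.155,0.055,0.345,0,-0.445,0],[0.323,-0.155,0.055,0.345,0,-0.445,0],[0.323,-0.155,0.055,0.345,0,-0.445,0]]}}

```text
t: 4.98
position: [540.0, -102.6, 132.3]
tool_rot: [0.724, 0.609, 0.248, -0.211]
contact_force: [-0.8, -0.7, -4.8]
gripper_width: 0.685
grip_force: 59.9
```

Run:
```python
from h import *
s=arm.sense();print(s["t"],s["position"],s["q"],s["gripper_width"],s["grip_force"],s["contact_force"])
r2=rot(80,38);z=r2.as_matrix()[:,2]
print(R.from_quat(s["tool_rot"]).as_matrix(),r2.as_matrix())
t=arm.snapshot("top");c=arm.snapshot("scene")
cv2.imwrite("pics/v2.png",np.hstack([cv2.resize(t[140:300,160:320],None,fx=2.4,fy=2.4),cv2.resize(c[125:285,250:410],None,fx=2.4,fy=2.4)]))
for x,h in((-150,100),(-125,6)): 
    g=P(x-40,0,8+h); print(g+19*z, go(g+19*z,r2))
```

```text
4.9833 [ 540.03 -102.6   132.34] [-0.13  0.52  0.79  1.76 -0.94  1.49  0.8 ] 0.6847890840627284 59.92559494217858 [-0.76 -0.73 -4.83]
[[ 0.14  0.99  0.1 ]
 [ 0.78 -0.17  0.61]
 [ 0.62 -0.   -0.79]] [[ 0.14  0.98  0.11]
 [ 0.78 -0.17  0.61]
 [ 0.62  0.   -0.79]]
[ 540.04 -104.79  133.03] [0.001, 0.001, -0.0004, -0.0011, 0.0005, -0.0027]
[544.38 -80.17  39.03] [-0.0498, 0.0013, 0.1189, -0.0011, 0.0005, -0.0027]
```

View pics/v2.png

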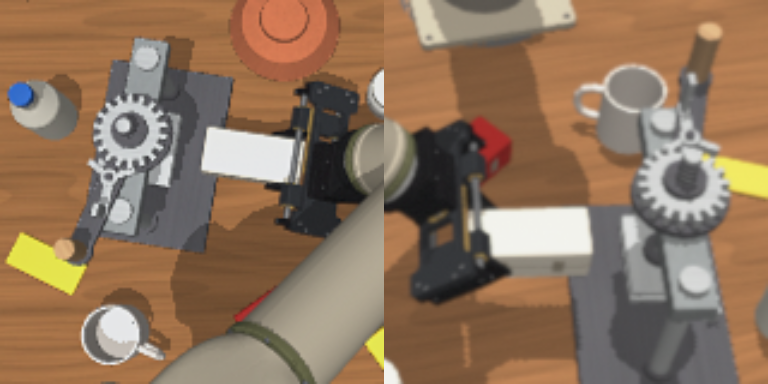

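The mould is held level in the air, aligned with the press axis, with its front end over the base's front edge (top view about (205,150) in the left half). I'll lower it and slide it in.

{"op": "carry_out", "data": {"plan": [[-0.015,0.001,0.04,-0.001,0,-0.003,0],[-0.035,0.001,0.08,-0.001,0,-0.003,0],[-0.05,0.001,0.119,-0.001,0,-0.003,0],[-0.05,0.001,0.119,-0.001,0,-0.003,0],[-0.03,0.001,0.135,-0.001,0,-0.003,0],[-0.01,0.001,0.15,-0.001,0,-0.003,0],[0.01,0.001,0.166,-0.001,0,-0.003,0],[0.03,0.001,0.182,-0.001,0,-0.003,0],[0.045,0.001,0.196,-0.001,0,-0.003,0],[0.058,0.001,0.208,-0.001,0,-0.003,0],[0.058,0.001,0.208,-0.001,0,-0.003,0]]}}

```text
t: 6.0
position: [563.4, 26.9, 37.5]
tool_rot: [0.722, 0.609, 0.25, -0.21]
contact_force: [0.2, 1.7, -4.2]
gripper_width: 0.685
grip_force: 59.9
```

Run:
```python
from h import *
s=arm.sense();print(s["t"],s["position"],s["q"],s["gripper_width"],s["grip_force"],s["contact_force"])
r2=rot(80,38);z=r2.as_matrix()[:,2]
for x,h in((-20,3),(-4,1),(3,1)): 
    g=P(x-40,0,8+h); print(g+19*z, go(g+19*z,r2))
```

```text
6.0 [563.37  26.87  37.48] [-0.29  0.57  0.67  1.9  -1.1   1.24  0.79] 0.6845752773791413 59.92628977750428 [ 0.21  1.74 -4.17]
[562.61  23.23  36.03] [-0.0051, -0.0002, -0.0015, -0.0019, -0.0022, 0.0043]
[565.39  38.99  34.03] [0.01, -0.0001, 0.0137, -0.0019, -0.0022, 0.0043]
[566.61  45.88  34.03] [0.0174, -0.0, 0.0195, -0.0019, -0.0022, 0.0043]
```

{"op": "carry_out", "data": {"plan": [[0.005,0,0.007,-0.002,-0.002,0.004,0],[0.01,0,0.0135,-0.002,-0.002,0.004,0],[0.012,0,0.0155,-0.002,-0.002,0.004,0],[0.014,0,0.0175,-0.002,-0.002,0.004,0]]}}

```text
t: 6.33
position: [565.9, 40.3, 32.8]
tool_rot: [0.725, 0.607, 0.249, -0.208]
contact_force: [-0.2, -0.9, -3.6]
gripper_width: 0.683
grip_force: 59.9
```

Run:
```python
from h import *
s=arm.sense();print(s["t"],s["position"],s["q"],s["gripper_width"],s["grip_force"],s["contact_force"])
r2=rot(80,38);z=r2.as_matrix()[:,2]
print("x est",(s["position"]-19*z-HOME)@px+40,(s["position"]-19*z-HOME)@py,s["position"][2])
for x,h in((0,1),(5,1)): 
    g=P(x-40,0,8+h); print(go(g+19*z,r2))
```

```text
6.3333 [565.9   40.3   32.78] [-0.31  0.57  0.67  1.91 -1.11  1.22  0.78] 0.6831695301825611 59.92621301673353 [-0.18 -0.91 -3.63]
x est -2.6188708804925085 -0.2759274235879343 32.78330678877491
[0.0038, -0.0004, 0.0008, 0.0016, 0.0016, -0.0021]
[0.009, -0.0004, 0.0049, 0.0016, 0.0016, -0.0021]
```

{"op": "carry_out", "data": {"plan": [[0.003,0,0.003,0,0,0,0],[0.006,0,0.005,0,0,0,0],[0.008,0,0.007,0,0,0,0]]}}

```text
t: 6.58
position: [566.8, 43.7, 32.2]
tool_rot: [0.727, 0.606, 0.248, -0.206]
contact_force: [-11.3, -26.6, 8.6]
gripper_width: 0.686
grip_force: 59.9
```

Run:
```python
from h import *
s=arm.sense();print(s["t"],s["position"],s["q"],s["gripper_width"],s["grip_force"],s["contact_force"],s["moment"])
r2=rot(80,38);z=r2.as_matrix()[:,2]
print("x est",(s["position"]-19*z-HOME)@px+40,(s["position"]-19*z-HOME)@py,s["position"][2])
```

```text
6.5833 [566.76  43.7   32.19] [-0.32  0.57  0.67  1.91 -1.11  1.21  0.77] 0.6855399880089906 59.93727826047689 [-11.32 -26.58   8.64] [-3.3   2.11  1.99]
x est 0.8740625792404018 -0.5274322695088258 32.186596782478496
```

{"op": "carry_out", "data": {"plan": [[-0.001,0,-0.001,0,0,0,1],[-0.001,0,-0.001,0,0,0,1],[-0.001,0,-0.001,0,0,0,1],[-0.001,0,-0.001,0,0,0,1],[-0.001,0,-0.001,0,0,0,1],[-0.001,0,-0.04,0,0,0,1],[-0.001,0,-0.09,0,0,0,1],[-0.001,0,-0.14,0,0,0,1],[-0.001,0,-0.18,0,0,0,1],[-0.001,0,-0.22,0,0,0,1],[-0.001,0,-0.22,0,0,0,1]]}}

```text
t: 7.5
position: [550.7, -56.9, 166.8]
tool_rot: [0.726, 0.606, 0.251, -0.205]
contact_force: [-0.4, -0.8, 0.5]
gripper_width: 1.0
grip_force: 0.0
```

Run:
```python
from h import *
s=arm.sense();print(s["t"],s["position"],s["q"],s["gripper_width"],s["contact_force"])
w=arm.snapshot("wrist");t=arm.snapshot("top");c=arm.snapshot("scene")
for n,i in(("w3",w),("t3",t),("s3",c)): cv2.imwrite(f"pics/{n}.png",i)
cv2.imwrite("pics/v3.png",np.hstack([cv2.resize(w[0:300,100:420],None,fx=1.3,fy=1.3),cv2.resize(t[140:280,160:270],None,fx=2.79,fy=2.79)[:390]]))
import json;json.dump({k:np.array(v).tolist() for k,v in s.items()},open("s3.json","w"))
```

```text
7.5 [550.68 -56.87 166.75] [-0.24  0.42  0.8   1.78 -0.92  1.46  0.68] 0.9995981531760806 [-0.4  -0.76  0.48]
```

View pics/v3.png

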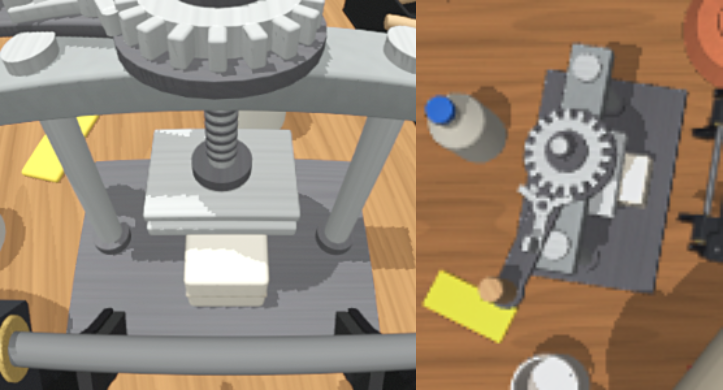

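The wrist view shows the mould squarely under the platen, with its top front edge at about (187,283)–(267,281). I'll check this numerically and aim at the pawl tab.

Run:
```python
from h import *
import json;s=json.load(open("s3.json"))
for q in((187,283),(267,281)):
    p=onz("wrist",(q[0]/1.3+100,q[1]/1.3),65,s);d=p-HOME;print(p,d@px,d@py)
t=cv2.imread("pics/t3.png");c=cv2.imread("pics/s3.png")
cv2.imwrite("pics/v4.png",np.hstack([cv2.resize(t[195:260,180:230],None,fx=8,fy=8,interpolation=2),cv2.resize(c[130:195,350:400],None,fx=8,fy=8,interpolation=2)]))
```

```text
[534.46  12.33  65.  ] -63.930335972826065 25.826068695758273
[589.45   3.9   65.  ] -62.67855144604279 -29.78852594580964
```

View pics/v4.png

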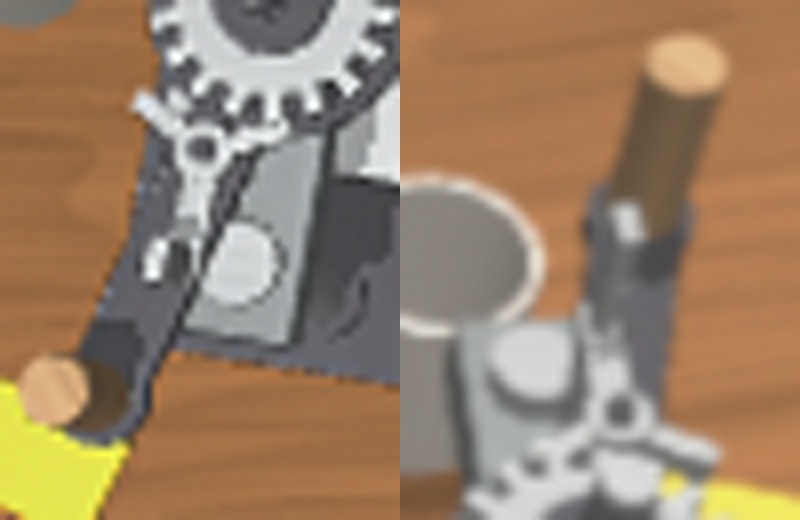

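The top crop shows the tab's white top at (158,258), the pivot at (203,150) and the grip top at (55,390). The scene crop shows the tab top at (628,215).

Run:
```python
from h import *
T=lambda p,o:[(p[0]+.5)/8-.5+o[0],(p[1]+.5)/8-.5+o[1]]
AX=HOME[:2]
for n,a,b in(("tab",(158,258),(228,212)),("grip",(55,390),(287,65)),("pivot",(203,150),(220,408))):
    p,e=tri([ray("top",T(a,(180,195))),ray("scene",T(b,(350,130)))]);d=p[:2]-AX
    print(n,p,e,"r",np.hypot(*d),"handle-angle",np.radians(170)-np.arctan2(d[1],d[0]))
s=arm.sense();print(s["position"],s["q"])
```

```text
tab [471.77 106.21 290.69] [1.0, 1.0] r 105.36381987745612 handle-angle 0.16824545911777822
grip [425.93 139.82 300.74] [0.8, 0.8] r 160.65475446546847 handle-angle 0.26953310886993886
pivot [514.14  97.97 248.99] [0.6, 0.6] r 63.014126129554235 handle-angle 0.2712835089756598
[549.41 -51.46 161.91] [-0.24  0.43  0.8   1.79 -0.92  1.45  0.68]
```

Run:
```python
from h import *
r=rot(64.6,0)
print(go((540,-80,300)));print(go((458,70,390),r))
```

```text
[0.082, -0.0056, -0.1696, 0.0, 0.0, 0.0]
[0.2959, -0.1484, -0.1549, -0.0843, -0.6287, 0.2455]
```

{"op": "carry_out", "data": {"plan": [[0.02,0,-0.045,0,0,0,1],[0.045,0,-0.09,0,0,0,0],[0.065,0,-0.13,0,-0.1,0.05,0],[0.082,-0.005,-0.17,-0.03,-0.2,0.1,0],[0.13,-0.04,-0.17,-0.05,-0.35,0.15,0],[0.18,-0.07,-0.165,-0.07,-0.45,0.2,0],[0.24,-0.11,-0.16,-0.08,-0.55,0.22,0],[0.296,-0.148,-0.155,-0.084,-0.63,0.245,0],[0.296,-0.148,-0.155,-0.084,-0.63,0.245,0],[0.296,-0.148,-0.155,-0.084,-0.63,0.245,0],[0.296,-0.148,-0.155,-0.084,-0.63,0.245,0]]}}

```text
t: 8.57
position: [456.1, 79.1, 392.0]
tool_rot: [0.841, 0.541, -0.0, 0.001]
contact_force: [0.9, 0.1, -0.5]
gripper_width: 0.326
grip_force: 0.0
```

Run:
```python
from h import *
s=arm.sense();print(s["t"],s["position"],s["q"],s["gripper_width"],s["contact_force"])
r=rot(64.6,0);t=np.array([.429,.903,0]);tab=np.array([472,106,262.])
for d in(-32,-12,0,8): print(d,go(tab+d*t,r,s))
```

```text
8.5667 [456.14  79.1  391.97] [-0.9  -0.11  0.57  1.58  0.06  1.66 -0.75] 0.32615558543622114 [ 0.85  0.06 -0.45]
-32 [-0.001, 0.0035, 0.1733, 0.0009, 0.0012, 0.0143]
-12 [0.0256, 0.0039, 0.1733, 0.0009, 0.0012, 0.0143]
0 [0.0416, 0.0042, 0.1732, 0.0009, 0.0012, 0.0143]
8 [0.0523, 0.0043, 0.1732, 0.0009, 0.0012, 0.0143]
```

{"op": "carry_out", "data": {"plan": [[-0.003,0.004,0.03,0,0,0.014,0],[-0.003,0.004,0.06,0,0,0.014,0],[-0.003,0.004,0.06,0,0,0.014,0],[-0.003,0.004,0.06,0,0,0.014,0],[-0.003,0.004,0.1,0,0,0.014,0],[-0.003,0.004,0.14,0,0,0.014,0],[-0.003,0.004,0.173,0,0,0.014,0],[-0.003,0.004,0.173,0,0,0.014,0],[-0.003,0.004,0.173,0,0,0.014,0]]}}

```text
t: 9.32
position: [460.0, 66.3, 261.3]
tool_rot: [0.849, 0.528, -0.001, 0.001]
contact_force: [-0.1, 0.4, 1.1]
gripper_width: 0.007
grip_force: 0.0
```

Run:
```python
from h import *
s=arm.sense();print(s["t"],s["position"],s["q"],s["gripper_width"],s["contact_force"])
r=rot(64.6,0);t=np.array([.429,.903,0]);tab=np.array([472,106,262.])
for d in(-32,-12,0,6): print(d,go(tab+d*t,r,s))
```

```text
9.3167 [459.95  66.26 261.31] [-0.87 -0.09  0.6   1.83  0.05  1.39 -0.74] 0.006533561002325924 [-0.08  0.38  1.06]
-32 [0.012, -0.0084, -0.001, -0.0002, 0.0025, -0.0134]
-12 [0.0386, -0.0088, -0.001, -0.0002, 0.0025, -0.0134]
0 [0.0546, -0.009, -0.0011, -0.0002, 0.0025, -0.0134]
6 [0.0626, -0.0091, -0.0011, -0.0002, 0.0025, -0.0134]
```

{"op": "carry_out", "data": {"plan": [[0.015,-0.009,0,0,0,-0.013,0],[0.027,-0.009,0,0,0,-0.013,0],[0.037,-0.009,0,0,0,-0.013,0],[0.044,-0.009,0,0,0,-0.013,0],[0.05,-0.009,0,0,0,-0.013,0],[0.056,-0.009,0,0,0,-0.013,0],[0.06,-0.009,0,0,0,-0.013,0],[0.063,-0.009,0,0,0,-0.013,0],[0.063,-0.009,0,0,0,-0.013,0]]}}

```text
t: 10.07
position: [474.9, 111.6, 260.4]
tool_rot: [0.845, 0.534, -0.001, 0.001]
contact_force: [0.4, 0.5, -0.4]
gripper_width: 0.01
grip_force: 0.0
```

Run:
```python
from h import *
s=arm.sense();print(s["t"],s["position"],s["q"],s["gripper_width"],s["contact_force"])
r=rot(64.6,0);t=np.array([.429,.903,0]);tab=np.array([472,106,262.])
print((s["position"]-tab)@t)
print(go(s["position"]-60*t),go(s["position"]-60*t+[0,0,120]))
```

```text
10.0667 [474.94 111.63 260.38] [-0.9  -0.02  0.58  1.78  0.01  1.38 -0.77] 0.009584824609583539 [ 0.37  0.46 -0.37]
6.342872084291044
[-0.08, 0.0, 0.0002, 0.0, 0.0, 0.0] [-0.0803, 0.0001, -0.1598, 0.0, 0.0, 0.0]
```

{"op": "carry_out", "data": {"plan": [[-0.03,0,0,0,0,0,0],[-0.06,0,0,0,0,0,0],[-0.08,0,-0.04,0,0,0,0.2],[-0.08,0,-0.09,0,0,0,0.5],[-0.08,0,-0.13,0,0,0,0.6],[-0.08,0,-0.16,0,0,0,0.6],[-0.08,0,-0.16,0,0,0,0.6],[-0.08,0,-0.16,0,0,0,0.6],[-0.08,0,-0.16,0,0,0,0.6]]}}

```text
t: 10.82
position: [448.9, 57.1, 379.8]
tool_rot: [0.846, 0.534, -0.001, 0.001]
contact_force: [-0.6, -0.7, -0.3]
gripper_width: 0.452
grip_force: 0.0
```

Run:
```python
from h import *
import json
s=arm.sense();print(s["t"],s["position"],s["q"],s["gripper_width"],s["contact_force"])
json.dump({k:np.array(v).tolist() for k,v in s.items()},open("s4.json","w"))
w=arm.snapshot("wrist");cv2.imwrite("pics/w4.png",w)
```

```text
10.8167 [448.88  57.15 379.77] [-0.88 -0.15  0.58  1.63  0.08  1.64 -0.75] 0.45178264567831794 [-0.63 -0.74 -0.26]
```

View pics/w4.png

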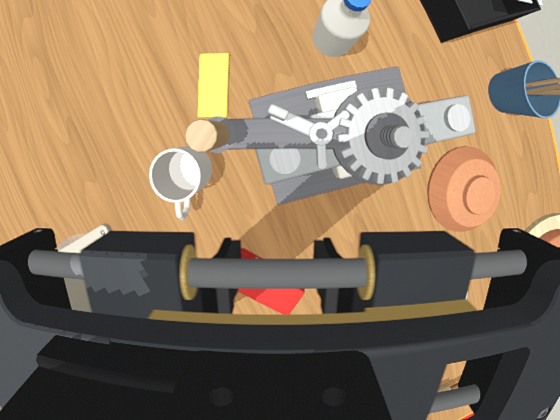

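The wrist view shows the tab now at (274,112), on the far side of the handle line (grip at (202,135), pivot at (321,133)), so the pawl is flipped to lowering. I'll compute the handle angle and plan the strokes next.

```bash
cat >> h.py <<'E'
def grip(th,z=250): 
    a=np.radians(170)-th; return np.array([571+160*np.cos(a),70.8+160*np.sin(a),z]),rot(np.degrees(a),0)
E
python3 - <<'E'
from h import *
import json;s=json.load(open("s4.json"))
for n,uv,z in(("grip",(202,135),300),("pivot",(321,133),250),("tab",(274,112),291)):
    p=onz("wrist",uv,z,s);d=p[:2]-HOME[:2];print(n,p,np.hypot(*d),np.radians(170)-np.arctan2(d[1],d[0]))
s=arm.sense();print(s["position"])
p,r=grip(.27,390);print(go(p,r))
p,r=grip(.27,250);print(go(p,r))
E
```

```text
grip [426.32 138.86 300.  ] 159.8904820056927 0.26519029111200565
pivot [512.84  98.31 250.  ] 64.33960106201776 0.26723731679474527
tab [482.17 130.68 291.  ] 107.12605455074757 0.4185519361596475
[448.73  57.21 379.46]
[0.0864, -0.0739, -0.0143, -0.0029, 0.0017, -1.4998]
[0.087, -0.0738, 0.1724, -0.0029, 0.0017, -1.4998]
```

{"op": "carry_out", "data": {"plan": [[0.04,-0.035,-0.02,0,0,-0.12,0.6],[0.086,-0.074,-0.02,0,0,-0.24,0.6],[0.086,-0.074,-0.02,0,0,-0.36,0.6],[0.086,-0.074,-0.02,0,0,-0.48,0.6],[0.086,-0.074,-0.02,0,0,-0.6,0.6],[0.086,-0.074,-0.02,0,0,-0.72,0.6],[0.086,-0.074,-0.02,0,0,-0.84,0.6],[0.086,-0.074,-0.02,0,0,-0.95,0.6],[0.086,-0.074,-0.02,0,0,-1,0.6],[0.086,-0.074,-0.02,0,0,-1,0.6],[0.086,-0.074,-0.02,0,0,-1,0.6]]}}

```text
t: 11.78
position: [426.5, 139.5, 394.6]
tool_rot: [0.466, 0.885, -0.002, -0.0]
contact_force: [-1.2, -0.3, -0.8]
gripper_width: 0.599
grip_force: 0.0
```

Run:
```python
from h import *
s=arm.sense();print(s["t"],s["position"],s["q"],s["gripper_width"])
p,r=grip(.267,390);print(go(p,r))
p,r=grip(.267,250);print(go(p,r))
```

```text
11.7833 [426.45 139.47 394.63] [-1.04 -0.15  0.55  1.6   0.08  1.67  0.11] 0.5987911938904386
[-0.0002, -0.0003, 0.0062, -0.0029, 0.0004, -0.5045]
[-0.0, 0.0002, 0.1928, -0.0029, 0.0004, -0.5045]
```

{"op": "carry_out", "data": {"plan": [[0,0,0,0,0,-0.12,0.6],[0,0,0,0,0,-0.24,0.6],[0,0,0,0,0,-0.36,0.6],[0,0,0,0,0,-0.48,0.6],[0,0,0.03,0,0,-0.504,0.6],[0,0,0.07,0,0,-0.504,0.6],[0,0,0.11,0,0,-0.504,0.6],[0,0,0.15,0,0,-0.504,0.6],[0,0,0.193,0,0,-0.504,0.5],[0,0,0.193,0,0,-0.504,0.38],[0,0,0.193,0,0,-0.504,0.38],[0,0,0.193,0,0,-0.504,0.38]]}}

```text
t: 12.78
position: [427.3, 139.5, 252.3]
tool_rot: [0.219, 0.976, -0.0, 0.0]
contact_force: [-0.8, 0.2, 1.3]
gripper_width: 0.411
grip_force: 0.0
```

```bash
cat > st.py <<'E'
from h import *
import sys
s=arm.sense();print(s["t"],s["position"],s["q"],s["gripper_width"],s["contact_force"],s["moment"])
d=s["position"][:2]-HOME[:2];print("th",np.radians(170)-np.arctan2(d[1],d[0]),np.hypot(*d))
for th in map(float,sys.argv[1:]):
    p,r=grip(th);print(th,go(p,r,s))
E
python3 st.py 0.25 0.1 0 -0.1 -0.2 -0.3 -0.4 -0.5 -0.6
```

```text
12.7833 [427.25 139.48 252.34] [-1.08 -0.13  0.61  1.88  0.08  1.37  0.64] 0.41077251950170207 [-0.83  0.23  1.26] [0.04 0.01 0.03]
th 0.271203707037027 159.31387359962955
0.25 [0.0009, -0.0045, 0.0031, -0.0007, 0.0011, -0.0159]
0.1 [-0.002, -0.0364, 0.0031, -0.0008, 0.001, -0.1591]
0.0 [-0.0066, -0.0572, 0.0032, -0.0009, 0.001, -0.2546]
-0.1 [-0.0133, -0.0774, 0.0032, -0.0009, 0.0009, -0.3501]
-0.2 [-0.0219, -0.0969, 0.0032, -0.001, 0.0009, -0.4456]
-0.3 [-0.0324, -0.1155, 0.0032, -0.001, 0.0008, -0.5411]
-0.4 [-0.0448, -0.1329, 0.0033, -0.001, 0.0008, -0.6366]
-0.5 [-0.0588, -0.149, 0.0033, -0.0011, 0.0007, -0.7321]
-0.6 [-0.0743, -0.1636, 0.0033, -0.0011, 0.0007, -0.8276]
```

{"op": "carry_out", "data": {"plan": [[0.001,-0.012,0.003,0,0,-0.05,0.38],[-0.002,-0.036,0.003,0,0,-0.159,0.38],[-0.007,-0.057,0.003,0,0,-0.255,0.38],[-0.013,-0.077,0.003,0,0,-0.35,0.38],[-0.022,-0.097,0.003,0,0,-0.446,0.38],[-0.032,-0.116,0.003,0,0,-0.541,0.38],[-0.045,-0.133,0.003,0,0,-0.637,0.38],[-0.059,-0.149,0.003,0,0,-0.732,0.38],[-0.074,-0.164,0.003,0,0,-0.82,0.38],[-0.074,-0.164,0.003,0,0,-0.82,0.38]]}}

```text
t: 13.62
position: [425.6, 4.3, 250.8]
tool_rot: [-0.21, 0.978, 0.001, 0.001]
contact_force: [0.6, 0.1, 0.3]
gripper_width: 0.379
grip_force: 0.0
```

```bash
python3 st.py -0.5 -.4 -.3 -.2 -.1 0 .1 .2 .3 .4 .5 .6
```

```text
13.6167 [425.64   4.35 250.81] [-1.12 -0.3   0.85  1.94  0.23  1.41  1.67] 0.3789780066049783 [0.58 0.1  0.3 ] [ 0.08  0.09 -0.01]
th 5.679850921599638 159.82580970303854
-0.5 [-0.0008, 0.022, 0.0011, 0.0025, 0.0027, 0.0931]
-0.4 [-0.0039, 0.0431, 0.0012, 0.0026, 0.0026, 0.1886]
-0.3 [-0.0091, 0.0638, 0.0013, 0.0027, 0.0025, 0.284]
-0.2 [-0.0164, 0.0838, 0.0013, 0.0028, 0.0023, 0.3795]
-0.1 [-0.0256, 0.1031, 0.0014, 0.003, 0.0022, 0.475]
0.0 [-0.0367, 0.1213, 0.0015, 0.0031, 0.0021, 0.5705]
0.1 [-0.0496, 0.1383, 0.0016, 0.0032, 0.0019, 0.666]
0.2 [-0.0641, 0.1539, 0.0016, 0.0033, 0.0018, 0.7615]
0.3 [-0.0801, 0.168, 0.0017, 0.0034, 0.0016, 0.857]
0.4 [-0.0974, 0.1805, 0.0018, 0.0035, 0.0014, 0.9525]
0.5 [-0.1158, 0.1911, 0.0019, 0.0036, 0.0013, 1.048]
0.6 [-0.1353, 0.1999, 0.002, 0.0037, 0.0011, 1.1435]
```

{"op": "carry_out", "data": {"plan": [[-0.001,0.022,0.001,0,0,0.09,0.38],[-0.004,0.043,0.001,0,0,0.18,0.38],[-0.009,0.064,0.001,0,0,0.28,0.38],[-0.016,0.084,0.001,0,0,0.38,0.38],[-0.026,0.103,0.001,0,0,0.475,0.38],[-0.037,0.121,0.001,0,0,0.57,0.38],[-0.05,0.138,0.001,0,0,0.666,0.38],[-0.064,0.154,0.001,0,0,0.76,0.38],[-0.08,0.168,0.001,0,0,0.857,0.38],[-0.097,0.18,0.001,0,0,0.95,0.38],[-0.116,0.191,0.001,0,0,1,0.38],[-0.134,0.2,0.001,0,0,1,0.38]]}}

```text
t: 14.62
position: [455.5, 183.4, 249.4]
tool_rot: [0.311, 0.95, -0.001, -0.0]
contact_force: [-5.9, -2.7, 2.0]
gripper_width: 0.378
grip_force: 2.6
```

```bash
python3 st.py  .4 .3 .2 .1 0 -.1 -.2 -.3 -.4 -.5 -.6
```

```text
14.6167 [455.53 183.44 249.41] [-1.07 -0.    0.6   1.79  0.    1.36  0.47] 0.3784554152431596 [-5.85 -2.75  2.04] [-0.45  1.18 -0.04]
th 0.5984425954442574 161.30742936559045
0.4 [0.0, -0.0425, -0.0007, -0.0012, -0.0001, -0.0553]
0.3 [-0.0023, -0.0637, -0.0007, -0.0012, -0.0002, -0.1508]
0.2 [-0.0067, -0.0845, -0.0007, -0.0012, -0.0002, -0.2463]
0.1 [-0.0131, -0.1049, -0.0007, -0.0012, -0.0003, -0.3417]
0.0 [-0.0216, -0.1244, -0.0006, -0.0011, -0.0003, -0.4372]
-0.1 [-0.032, -0.1431, -0.0006, -0.0011, -0.0004, -0.5327]
-0.2 [-0.0441, -0.1606, -0.0006, -0.0011, -0.0005, -0.6282]
-0.3 [-0.058, -0.1768, -0.0006, -0.0011, -0.0005, -0.7237]
-0.4 [-0.0734, -0.1915, -0.0006, -0.0011, -0.0006, -0.8192]
-0.5 [-0.0902, -0.2046, -0.0005, -0.0011, -0.0006, -0.9147]
-0.6 [-0.1083, -0.216, -0.0005, -0.001, -0.0007, -1.0102]
```

About 6.5 N at the grip means the wheel is being driven. Next is the back stroke.

{"op": "carry_out", "data": {"plan": [[0.001,-0.022,0,0,0,0,0.38],[0,-0.0425,0,0,0,-0.055,0.38],[-0.002,-0.064,0,0,0,-0.15,0.38],[-0.007,-0.085,0,0,0,-0.246,0.38],[-0.013,-0.105,0,0,0,-0.342,0.38],[-0.022,-0.124,0,0,0,-0.437,0.38],[-0.032,-0.143,0,0,0,-0.533,0.38],[-0.044,-0.161,0,0,0,-0.628,0.38],[-0.058,-0.177,0,0,0,-0.724,0.38],[-0.073,-0.192,0,0,0,-0.819,0.38],[-0.09,-0.205,0,0,0,-0.91,0.38],[-0.108,-0.216,0,0,0,-1,0.38]]}}

```text
t: 15.62
position: [426.3, 3.5, 250.0]
tool_rot: [-0.21, 0.978, 0.001, 0.001]
contact_force: [-3.1, 12.3, 0.9]
gripper_width: 0.38
grip_force: 20.0
```

```bash
python3 st.py -0.5 -.4 -.3 -.2 -.1 0 .1 .2 .3 .4 .5 .6
```

```text
15.6167 [426.27   3.52 250.04] [-1.1  -0.29  0.84  1.94  0.22  1.4   1.68] 0.3797143293355135 [-3.08 12.33  0.94] [5.59 1.69 0.12]
th 5.673525035312309 159.59973755335255
-0.5 [-0.0005, 0.0234, 0.0001, 0.0009, 0.0016, 0.0926]
-0.4 [-0.0036, 0.0444, 0.0001, 0.001, 0.0016, 0.1881]
-0.3 [-0.0088, 0.0651, 0.0001, 0.0011, 0.0015, 0.2836]
-0.2 [-0.016, 0.0852, 0.0002, 0.0012, 0.0015, 0.3791]
-0.1 [-0.0253, 0.1044, 0.0002, 0.0013, 0.0014, 0.4746]
0.0 [-0.0363, 0.1226, 0.0002, 0.0013, 0.0014, 0.5701]
0.1 [-0.0492, 0.1396, 0.0003, 0.0014, 0.0013, 0.6656]
0.2 [-0.0637, 0.1553, 0.0003, 0.0015, 0.0012, 0.7611]
0.3 [-0.0797, 0.1694, 0.0003, 0.0016, 0.0012, 0.8565]
0.4 [-0.097, 0.1819, 0.0004, 0.0016, 0.0011, 0.952]
0.5 [-0.1154, 0.1925, 0.0004, 0.0017, 0.001, 1.0475]
0.6 [-0.1349, 0.2013, 0.0005, 0.0018, 0.0009, 1.143]
```

{"op": "carry_out", "data": {"plan": [[0,0.023,0,0,0,0.09,0.38],[-0.004,0.044,0,0,0,0.18,0.38],[-0.009,0.065,0,0,0,0.28,0.38],[-0.016,0.085,0,0,0,0.38,0.38],[-0.025,0.104,0,0,0,0.475,0.38],[-0.036,0.123,0,0,0,0.57,0.38],[-0.049,0.14,0,0,0,0.666,0.38],[-0.064,0.155,0,0,0,0.76,0.38],[-0.08,0.169,0,0,0,0.857,0.38],[-0.097,0.182,0,0,0,0.95,0.38],[-0.115,0.1925,0,0,0,1,0.38],[-0.132,0.2,0,0,0,1,0.38]]}}

```text
t: 16.62
position: [455.3, 182.1, 249.4]
tool_rot: [0.311, 0.95, -0.001, -0.0]
contact_force: [-5.8, -1.8, 0.7]
gripper_width: 0.383
grip_force: 2.6
```

```bash
python3 st.py  .4 .3 .2 .1 0 -.1 -.2 -.3 -.4 -.5 -.58
```

```text
16.6167 [455.25 182.13 249.4 ] [-1.06 -0.    0.59  1.79  0.    1.36  0.47] 0.3831850352847979 [-5.84 -1.77  0.73] [-0.43  1.23 -0.07]
th 0.5913867388239464 160.5968295435424
0.4 [0.0008, -0.0408, -0.0008, -0.0012, 0.0, -0.0551]
0.3 [-0.0015, -0.062, -0.0007, -0.0012, -0.0001, -0.1506]
0.2 [-0.0059, -0.0829, -0.0007, -0.0012, -0.0001, -0.2461]
0.1 [-0.0124, -0.1032, -0.0007, -0.0012, -0.0002, -0.3416]
0.0 [-0.0208, -0.1228, -0.0006, -0.0012, -0.0002, -0.437]
-0.1 [-0.0312, -0.1414, -0.0006, -0.0012, -0.0003, -0.5325]
-0.2 [-0.0434, -0.159, -0.0006, -0.0012, -0.0004, -0.628]
-0.3 [-0.0572, -0.1752, -0.0006, -0.0012, -0.0004, -0.7235]
-0.4 [-0.0727, -0.1899, -0.0006, -0.0012, -0.0005, -0.819]
-0.5 [-0.0895, -0.203, -0.0005, -0.0011, -0.0005, -0.9145]
-0.58 [-0.1038, -0.2123, -0.0005, -0.0011, -0.0006, -0.9909]
```

{"op": "carry_out", "data": {"plan": [[0.001,-0.02,0,0,0,0,0.38],[0.001,-0.041,0,0,0,-0.055,0.38],[-0.0015,-0.062,0,0,0,-0.15,0.38],[-0.006,-0.083,0,0,0,-0.246,0.38],[-0.012,-0.103,0,0,0,-0.342,0.38],[-0.021,-0.123,0,0,0,-0.437,0.38],[-0.031,-0.141,0,0,0,-0.533,0.38],[-0.043,-0.159,0,0,0,-0.628,0.38],[-0.057,-0.175,0,0,0,-0.724,0.38],[-0.073,-0.19,0,0,0,-0.819,0.38],[-0.0895,-0.203,0,0,0,-0.91,0.38],[-0.104,-0.212,0,0,0,-0.99,0.38]]}}

```text
t: 17.62
position: [425.6, 5.7, 250.0]
tool_rot: [-0.204, 0.979, 0.0, 0.001]
contact_force: [-0.3, 4.0, 0.8]
gripper_width: 0.379
grip_force: 1.8
```

```bash
python3 st.py -0.5 -.4 -.3 -.2 -.1 0 .1 .2 .3 .4 .5 .6
```

```text
17.6167 [425.62   5.74 250.03] [-1.08 -0.29  0.82  1.94  0.21  1.4   1.67] 0.37886953422896846 [-0.32  3.98  0.81] [ 0.9   0.04 -0.08]
th 5.687858957797111 159.2729530267006
-0.5 [0.0002, 0.0203, 0.0, 0.0002, 0.0019, 0.082]
-0.4 [-0.0027, 0.0414, 0.0001, 0.0003, 0.0019, 0.1775]
-0.3 [-0.0077, 0.0622, 0.0001, 0.0004, 0.0019, 0.273]
-0.2 [-0.0147, 0.0823, 0.0001, 0.0005, 0.0018, 0.3685]
-0.1 [-0.0237, 0.1016, 0.0001, 0.0006, 0.0018, 0.464]
0.0 [-0.0346, 0.12, 0.0001, 0.0007, 0.0018, 0.5595]
0.1 [-0.0473, 0.1371, 0.0002, 0.0008, 0.0018, 0.655]
0.2 [-0.0616, 0.1529, 0.0002, 0.0009, 0.0017, 0.7505]
0.3 [-0.0774, 0.1672, 0.0002, 0.001, 0.0017, 0.846]
0.4 [-0.0946, 0.1799, 0.0003, 0.0011, 0.0017, 0.9415]
0.5 [-0.1129, 0.1907, 0.0003, 0.0012, 0.0016, 1.037]
0.6 [-0.1323, 0.1997, 0.0003, 0.0012, 0.0016, 1.1325]
```

Third lowering stroke, stopping partway to check the force.

{"op": "carry_out", "data": {"plan": [[0,0.02,0,0,0,0.08,0.38],[-0.003,0.041,0,0,0,0.178,0.38],[-0.008,0.062,0,0,0,0.273,0.38],[-0.015,0.082,0,0,0,0.369,0.38],[-0.024,0.102,0,0,0,0.464,0.38]]}}

```text
t: 18.03
position: [411.6, 83.0, 250.1]
tool_rot: [0.043, 0.999, -0.001, 0.001]
contact_force: [1.3, -8.0, 5.0]
gripper_width: 0.379
grip_force: 4.0
```

```bash
python3 st.py -.05 0 .05 .1 .15 .2 .25 .3 .4 .5 .6
```

```text
18.0333 [411.59  83.05 250.1 ] [-1.04 -0.23  0.64  1.95  0.14  1.39  1.04] 0.37876735706773124 [ 1.3  -8.01  5.03] [-1.71 -0.22  0.02]
th -0.09785694155311608 159.88450561498507
-0.05 [0.0, 0.0102, 0.0001, -0.0017, 0.0014, 0.0372]
0.0 [-0.0007, 0.0208, 0.0001, -0.0017, 0.0015, 0.085]
0.05 [-0.0019, 0.0314, 0.0001, -0.0017, 0.0015, 0.1327]
0.1 [-0.0036, 0.042, 0.0001, -0.0016, 0.0016, 0.1805]
0.15 [-0.0059, 0.0524, 0.0, -0.0016, 0.0016, 0.2282]
0.2 [-0.0087, 0.0627, 0.0, -0.0016, 0.0016, 0.276]
0.25 [-0.012, 0.0728, 0.0, -0.0015, 0.0017, 0.3237]
0.3 [-0.0158, 0.0828, 0.0, -0.0015, 0.0017, 0.3715]
0.4 [-0.0248, 0.1021, -0.0, -0.0014, 0.0018, 0.4669]
0.5 [-0.0358, 0.1204, -0.0, -0.0013, 0.0019, 0.5624]
0.6 [-0.0485, 0.1375, -0.0, -0.0012, 0.0019, 0.6579]
```

{"op": "carry_out", "data": {"plan": [[0,0.01,0,0,0,0.04,0.38],[-0.001,0.021,0,0,0,0.085,0.38],[-0.002,0.031,0,0,0,0.133,0.38],[-0.004,0.042,0,0,0,0.18,0.38]]}}

```text
t: 18.37
position: [416.8, 113.9, 249.9]
tool_rot: [0.135, 0.991, -0.001, 0.0]
contact_force: [-5.1, -9.5, 6.2]
gripper_width: 0.379
grip_force: 5.7
```

```bash
python3 st.py .15 .2 .25 .3 .35 .4 .5 .6
```

```text
18.3667 [416.8  113.87 249.92] [-1.04 -0.18  0.6   1.92  0.11  1.38  0.83] 0.37883791359103863 [-5.11 -9.55  6.2 ] [-2.15  1.21 -0.05]
th 0.09784665228868761 160.10197150033534
0.15 [-0.0004, 0.0111, -0.0001, -0.0023, 0.0008, 0.0509]
0.2 [-0.0013, 0.0218, -0.0002, -0.0023, 0.0008, 0.0986]
0.25 [-0.0026, 0.0323, -0.0002, -0.0023, 0.0009, 0.1464]
0.3 [-0.0045, 0.0428, -0.0002, -0.0023, 0.0009, 0.1941]
0.35 [-0.0069, 0.0532, -0.0002, -0.0022, 0.001, 0.2419]
0.4 [-0.0099, 0.0635, -0.0003, -0.0022, 0.0011, 0.2896]
0.5 [-0.0173, 0.0835, -0.0003, -0.0022, 0.0012, 0.3851]
0.6 [-0.0266, 0.1026, -0.0003, -0.0021, 0.0013, 0.4806]
```

Force about 10 N and rising as the springs load. Continuing slowly to the solid stop.

{"op": "carry_out", "data": {"plan": [[0,0.006,0,0,0,0.025,0.38],[0,0.011,0,0,0,0.05,0.38],[-0.001,0.017,0,0,0,0.075,0.38],[-0.001,0.022,0,0,0,0.1,0.38]]}}

```text
t: 18.7
position: [421.6, 127.9, 249.8]
tool_rot: [0.187, 0.982, -0.003, -0.0]
contact_force: [-8.4, -18.0, 10.9]
gripper_width: 0.381
grip_force: 9.9
```

```bash
python3 st.py .25 .3 .35 .4 .5 .6
```

```text
18.7 [421.56 127.9  249.82] [-1.04 -0.15  0.59  1.9   0.09  1.37  0.72] 0.3814982310562519 [ -8.44 -17.95  10.93] [-3.7   1.73  0.03]
th 0.19045629839055955 159.9806917075241
0.25 [-0.0002, 0.0127, -0.0003, -0.0049, 0.0005, 0.0465]
0.3 [-0.001, 0.0233, -0.0004, -0.0049, 0.0006, 0.0942]
0.35 [-0.0023, 0.0339, -0.0004, -0.0049, 0.0007, 0.1419]
0.4 [-0.0042, 0.0444, -0.0005, -0.0049, 0.0009, 0.1897]
0.5 [-0.0094, 0.0651, -0.0006, -0.0049, 0.0011, 0.2852]
0.6 [-0.0167, 0.0851, -0.0007, -0.0048, 0.0013, 0.3807]
```

{"op": "carry_out", "data": {"plan": [[0,0.003,0,0,0,0,0.38],[0,0.005,0,0,0,0,0.38]]}}

```text
t: 18.87
position: [422.4, 131.0, 249.8]
tool_rot: [0.186, 0.982, -0.003, -0.001]
contact_force: [-14.4, -17.4, 12.7]
gripper_width: 0.381
grip_force: 10.8
```

```bash
python3 st.py .25
python3 - <<'E'
from h import *
s=arm.sense();p,r=grip(.15);q=s["position"]
_,d=grip(.17); print(go(q+[0,0,150]))
E
```

```text
18.8667 [422.44 131.01 249.77] [-1.04 -0.14  0.59  1.89  0.08  1.37  0.72] 0.3814872759531848 [-14.37 -17.36  12.68] [-3.8   2.78 -0.07]
th 0.21050871697107398 160.29591636393033
0.25 [-0.0006, 0.0084, -0.0004, -0.0058, -0.0004, 0.0472]
[0.0001, -0.0012, -0.2, 0.0, 0.0, 0.0]
```

{"op": "carry_out", "data": {"plan": [[0,0.003,0,0,0,0,0.38],[0,0.005,0,0,0,0,0.38],[0,0.005,0,0,0,0,0.38]]}}

```text
t: 19.12
position: [423.5, 134.5, 249.8]
tool_rot: [0.186, 0.982, -0.003, -0.001]
contact_force: [-14.8, -16.2, 13.8]
gripper_width: 0.38
grip_force: 10.6
```

```bash
python3 st.py .25
```

```text
19.1167 [423.49 134.48 249.77] [-1.04 -0.14  0.58  1.89  0.08  1.37  0.72] 0.3801604904308136 [-14.75 -16.17  13.77] [-3.58  2.88 -0.11]
th 0.232995023525989 160.67233945344472
0.25 [-0.001, 0.0036, -0.0003, -0.0061, -0.001, 0.0474]
```

Run:
```python
from h import *
def proj(n,p):
    c=CAL[n];E=np.linalg.inv(np.array(c["extrinsics"]));q=E[:3,:3]@p+E[:3,3];return np.array([c["fx"]*q[0]/q[2]+c["cx"],c["fy"]*q[1]/q[2]+c["cy"]])
now={n:arm.snapshot(n) for n in("scene","top")}
for n in now:
    old=cv2.imread(f"pics/{n}0.png");cv2.imwrite(f"pics/{n}5.png",now[n])
    for nm,b,ds in(("screw",(571,71,291),(0,20,25)),):
        b=np.array(b,float);u=[proj(n,b-[0,0,d]) for d in ds];print(n,nm,*u)
        c=np.round(u[0]).astype(int);k=5
        t=old[c[1]-k:c[1]+k+1,c[0]-k:c[0]+k+1];S=now[n][c[1]-20:c[1]+21,c[0]-20:c[0]+21]
        m=cv2.matchTemplate(S,t,cv2.TM_CCOEFF_NORMED);_,v,_,l=cv2.minMaxLoc(m);print("match",v,"shift",l[0]+k-20,l[1]+k-20)
# platen stack front/top edge: column profile of press axis in wrist-free top view
    g=lambda im:cv2.cvtColor(im,cv2.COLOR_BGR2GRAY)
    if n=="top":
        for im in(old,now[n]):
            for y in (190,):
                a,b=proj("top",P(-25,0,60)),proj("top",P(-100,0,60));print([int(g(im)[int(round(a[1]+(b[1]-a[1])*f)),int(round(a[0]+(b[0]-a[0])*f))]) for f in np.linspace(0,1,28)])
```

```text
scene screw [377.63 190.22] [375.9  195.34] [375.48 196.59]
match 0.7913295030593872 shift -2 7
top screw [211.28 191.53] [212.53 192.62] [212.84 192.89]
match 0.7322003841400146 shift 2 1
[95, 74, 160, 133, 97, 97, 74, 74, 72, 99, 100, 100, 102, 102, 103, 100, 101, 101, 103, 101, 102, 102, 102, 102, 103, 105, 56, 122]
[94, 71, 157, 158, 154, 154, 110, 234, 233, 232, 231, 231, 232, 233, 239, 146, 104, 104, 101, 100, 100, 101, 101, 101, 102, 104, 57, 122]
```

The screw end has sunk by about the 25 mm expected (image shift (-2,7) px against a predicted (-2,6.4)) and the handle is on its stop, so the mould is clamped. I'll ease off, open and rise clear.

{"op": "carry_out", "data": {"plan": [[0,-0.005,0,0,0,0,0.38],[0,-0.01,0,0,0,0,0.45],[0,-0.01,0,0,0,0,0.62],[0,-0.01,0,0,0,0,0.62],[0,-0.01,0,0,0,0,0.62],[0,-0.01,-0.03,0,0,0,0.62],[0,-0.01,-0.08,0,0,0,0.62],[0,-0.01,-0.13,0,0,0,0.62],[0,-0.01,-0.18,0,0,0,0.62],[0,-0.01,-0.22,0,0,0,0.62],[0,-0.01,-0.22,0,0,0,0.62],[0,-0.01,-0.22,0,0,0,0.62]]}}

```text
t: 20.22
position: [422.3, 131.2, 415.9]
tool_rot: [0.185, 0.983, 0.001, 0.002]
contact_force: [-0.3, -1.2, -1.4]
gripper_width: 0.622
grip_force: 0.0
```

Run:
```python
from h import *
s=arm.sense();print(s["t"],s["position"],s["q"],s["gripper_width"],s["contact_force"])
p,r=grip(.23,400);print(go(s["position"]+[-30,-80,0],rot(110,0)))
```

```text
20.2167 [422.3  131.22 415.86] [-1.05 -0.17  0.56  1.57  0.09  1.71  0.71] 0.6222923115499603 [-0.29 -1.21 -1.36]
[-0.0015, -0.1139, -0.0003, 0.0036, 0.0018, 0.8116]
```

Run:
```python
from h import *
im=arm.snapshot("scene");old=cv2.imread("pics/scene0.png");c=(378,190);k=5
m=cv2.matchTemplate(im[170:211,358:399],old[185:196,373:384],cv2.TM_CCOEFF_NORMED);_,v,_,l=cv2.minMaxLoc(m);dy=l[1]+k-20;print(v,l[0]+k-20,dy)
if dy>=6: print(arm.finish_job())
```

```text
0.7108574509620667 -2 7
the job is handed in; nothing more can be done
None
```

The mould is home in the press and clamped by the platen with the pawl set to lowering, and the job is handed in at about 20 s; I have not seen the verdict, and I checked the clamping only by the screw's drop and the handle force and did not re-check the pawl or the other things on the table by picture at the end.

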